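Load the drying hood with spindles of blanks

TASK

Put the rinsed blanks in to dry: swing the hood's door out of the way, then bring in every spindle standing on the bench through the doorway, its stem running along the slots in the roof, and park each one upright in a blind end of a cross slot, one per blind end, with the entry lane left clear. Then push the door fully shut, seated against the hood's front, and only after that switch the fan on with its lever. Do not disturb the other things on the bench.

Things in the scene. Friction and masses are not known exactly. Their poses are not given: they have to be found in the camera images.
- hood: drying hood: floorless grey sheet-metal box screwed to the bench, roof of clear plastic with 20 mm wide through slots edged in aluminium. Origin: on the bench under the crossing of the entry slot and the front cross slot. x from the open front inwards, y to the left looking in, z up. Front at x = -80 mm, box back at +104, sides at y = +-112 (walls 5); roof underside 62, top 68 above the bench
- entry (a point): mouth of the entry slot at the roof's front edge: (-80, 0, 68) mm in the hood's frame. The entry slot runs from here along y = 0 to x = +76 mm; it is crossed by two cross slots, along x = 0 and along x = +66 mm, each with blind ends at y = +-82 mm. All slots are 20 mm wide
- door (a joint): grey front door, covering the whole front: 0 shut, grows as it swings outwards (hood's -x), 1.75 rad fully open; light hinge that stays where it is left (friction about 0.03 N m) and has no latch: at 0 it seats against the hood's front. Starts ajar, 0.75 to 1.15 rad, barring the way in; from 1.35 rad on the way is clear
- door_hinge (a point): point on the door's vertical hinge axis, 34 mm above the bench, at the hood's right front corner: (-88, -111) mm in its frame. The outer face lies in the plane of this axis; the panel is 8 mm thick (inner side), 222 mm wide, from 2 to 66 mm above the bench. At opening a it runs from the hinge along (-sin a, cos a) in the hood's x, y
- door_handle (a point): grip of the black knob on the door's outer face, 35 mm out from it, 192 mm from the hinge, 36 mm above the bench
- fan (a joint): toggle lever on top of the grey fan housing behind the hood's box (housing x = 104 to 205 mm, y = +-112 mm in the hood's frame, 45 mm high): 0 off (leaning to the hood's -x, towards the box), 1.0 rad on (leaning to +x); stays where it is left, needs only 1 to 2 N
- fan_tip (a point): centre of the black ball, 26 mm across, at the tip of the fan lever; the pivot lies at (158, 0) mm in the hood's frame, 67 mm above the bench, 55 mm from the ball
- end_fl (a point): parking place in the front left blind end of the cross slots: where the stem of a parked spindle crosses the roof's top, 68 mm above the bench; x = 0, y = 72 mm in the hood's frame
- end_fr (a point): parking place in the front right blind end of the cross slots: where the stem of a parked spindle crosses the roof's top, 68 mm above the bench; x = 0, y = -72 mm in the hood's frame
- end_bl (a point): parking place in the back left blind end of the cross slots: where the stem of a parked spindle crosses the roof's top, 68 mm above the bench; x = 66, y = 72 mm in the hood's frame
- end_br (a point): parking place in the back right blind end of the cross slots: where the stem of a parked spindle crosses the roof's top, 68 mm above the bench; x = 66, y = -72 mm in the hood's frame
- spindle0: spindle: round steel foot 54 mm across, 10 mm high, then five rounded-triangular aluminium blanks (within 52 mm across) up to 36 mm height, a bare round stem 10 mm thick up to 118 mm, and a black knob 22 mm across from 118 to 132 mm. Origin: underside of the foot, on the stem's axis; z along the stem. About 0.35 kg, bottom-heavy. Two to four spindles are there (None at the start: absent).
- spindle1: spindle: round steel foot 54 mm across, 10 mm high, then five rounded-triangular aluminium blanks (within 52 mm across) up to 36 mm height, a bare round stem 10 mm thick up to 118 mm, and a black knob 22 mm across from 118 to 132 mm. Origin: underside of the foot, on the stem's axis; z along the stem. About 0.35 kg, bottom-heavy. Two to four spindles are there (None at the start: absent).
- spindle2: spindle: round steel foot 54 mm across, 10 mm high, then five rounded-triangular aluminium blanks (within 52 mm across) up to 36 mm height, a bare round stem 10 mm thick up to 118 mm, and a black knob 22 mm across from 118 to 132 mm. Origin: underside of the foot, on the stem's axis; z along the stem. About 0.35 kg, bottom-heavy. Two to four spindles are there (None at the start: absent).
- spindle3: spindle: round steel foot 54 mm across, 10 mm high, then five rounded-triangular aluminium blanks (within 52 mm across) up to 36 mm height, a bare round stem 10 mm thick up to 118 mm, and a black knob 22 mm across from 118 to 132 mm. Origin: underside of the foot, on the stem's axis; z along the stem. About 0.35 kg, bottom-heavy. Two to four spindles are there (None at the start: absent).
- pile_low: a low pile of loose aluminium blanks 27 mm high, 68 mm across, standing among the spindles; bystander
- pile_high: a pile of aluminium blanks 48 mm high, 90 mm across; bystander
- dispenser: black weighted tape dispenser, 170 x 65 mm, 115 mm high with its roll; bystander
- tape_roll: cardboard ring, 90 mm across, 24 mm high; bystander
- parts_bin: small open clear bin 100 x 80 x 45 mm; bystander
- spanner: steel wrench lying on the bench; bystander

How it is judged:
By the outcome, as a careful person would: the job done as asked, in the order asked, and still so for the second after the job is handed in, with the robot touching nothing.
Of spindle0, spindle1, spindle2, spindle3 only 2 to 4 are there at a start; the rules pass over those that are not, and their reading is None.
At some moment in a run one of spindle0, spindle1, spindle2, spindle3 may be knocked a few centimetres aside while the robot is not near it.
Once in a run the grip may slacken for a moment while it holds something.
It also fails if it takes over 210 s, if anything falls off the work surface, if the arm or the gripper's body presses on something with over 40 N, if the wrist force passes 120 N, or if a joint passes its speed limit or range.

ROBOT

A 6-joint arm with a two-finger parallel gripper is mounted at the origin on the work surface. World frame = base frame: x ahead of the robot, y to its left, z up, the work surface at z = 0. Lengths are in m, angles in rad, forces in N, time in s.
With the tool pointing down it reaches from about 0.35 to 0.775 m from the base axis. Payload 5.5 kg.
Tool frame: the origin (TCP) lies on the centre line of the jaws, within the pads' length; the fingertips stand 17 mm ahead of it and the grasp point (between the pads) lies 2 mm behind it; z points along the fingers, y is the line along which they close (so a half turn about z gives the same grasp; the last joint's range is limited). The gripper opens to 85 mm and grips with 20 to 120 N. Pads are 22 mm wide; open, the fingers measure 114 mm over their backs; the gripper's body (76 mm by 85 mm) begins 54 mm behind the grasp point. The pads swing forward as they close: fully open they stand 13 mm farther back than shut.
Start: joints at [1.126, 0.313, 0.046, 1.304, 0, 1.431], TCP at [0.173, 0.549, 0.248] pointing down, gripper open.
Joint ranges: [-2.76, 2.76], [-0.86, 1.69], [-1.03, 1.26], [-2.2, 2.34], [-1.47, 1.5], [-3.14, 3.14]. Speed limits (rad/s): [2.57, 2.57, 3.14, 3.14, 3.14, 3.14].

INTERFACE

Orientations are given as a unit quaternion [w, x, y, z].
In Python, from plant import r gives the robot as it stands. The module is installed in compiled form; this text tells all that it offers.
- The arm moves only by the tool arm_command, never from a script. Its argument "deltas" is a list of rows, each a list of 7 numbers: the shift along the world's x, y, z in mm, then the turn, a rotation vector about the world's x, y, z in rad, then the closure, from 0 (fully open) to 1 (shut). In form: [[tx, ty, tz, rx, ry, rz, gripper], ...]. A call has exactly 10 rows; each row shifts and turns the commanded pose from where the row before left it; what a row does not reach is not made up. A row lasts 1/12 s, in which the tool goes at most 41.7 mm and 7.16 degrees, less where a joint would pass 70% of its speed; a pose out of reach is approached as far as the arm can. A call with a gripper value outside its range is refused whole. The fingers move at their own pace and stop on an object; the grip force is fixed at half the most. Time passes only in rows, so rows that do not move let the fingers close, or fill a call up. It gives the time, the measured TCP pose, the force, the opening and the grip force at its end, in the units of the state.
- r.sense(): the state, without advancing time (a new reading comes with each control period).
- r.snapshot(name): name is "side" or "top"; returns a dict with "frame" (384x512x3 uint8, blue, green, red), "mtx" (3x3 intrinsics, pixels), "view" (4x4, takes a point from world to camera coordinates). Camera axes: x right, y down, z forward; pixel columns grow to the right and rows downward; lengths in m; the calibration is good to about 2 mm. A picture is of the moment at which its call begins. There is no depth.
- r.close_job(): hands the job in; it is judged then, once.
The state is a dict: "clock": time; "joints": joint angles; "joint_vel": joint speeds; "joint_torque": joint torques, N m; "tool_pos": TCP position; "ee_rot": TCP orientation; "contact_force": force on the tool from outside, world axes, zero at the start; "torque": the same for the moment, N m; "opening": opening from 0.0 (shut) to 1.0 (fully open); "grip_force": force on a finger pad.
Only numpy, scipy, OpenCV 4.12 (cv2) and the standard library are available. Lean on these libraries where they do the work, as an engineer would, in place of code of your own. Each camera call takes 0.05 s, during which the arm holds its last target. There are 200 camera calls.

## Working session

There is one attempt and no reset: what is moved stays moved. The work goes in short steps, Python scripts to look and compute and a tool call to move; the robot and the scene stay as the last step left them, time stands still between calls to the robot, and variables do not carry over. Pictures are saved under pics/ and viewed, at most 14 in all, crops included, and the job is handed in when it is done.

Besides the shell and the picture viewer there is one more tool, called after "Request:" as name(argument=value, ...) on one line, values as JSON. arm_command: Moves the arm, as the interface text tells. Its arguments: {"type":"object","properties":{"deltas":{"type":"array"}},"required":["deltas"]}

```bash
mkdir -p pics; ls; cat > h.py <<'E'
import numpy as np, cv2
from plant import r
def snap(n,save=None):
    s=r.snapshot(n)
    if save: cv2.imwrite('pics/'+save,s['frame'])
    return s
def ray(s,u,v):
    V=np.array(s['view']);R=V[:3,:3];t=V[:3,3]
    d=R.T@np.linalg.solve(np.array(s['mtx']),[u,v,1.]);return -R.T@t,d
def onz(s,u,v,z):
    o,d=ray(s,u,v);return o+d*(z-o[2])/d[2]
def two(a,pa,b,pb):
    o1,d1=ray(a,*pa);o2,d2=ray(b,*pb)
    A=np.c_[d1,-d2];k=np.linalg.lstsq(A,o2-o1,rcond=None)[0]
    p,q=o1+k[0]*d1,o2+k[1]*d2
    return (p+q)/2,np.linalg.norm(p-q)
def proj(s,p):
    V=np.array(s['view']);c=V[:3,:3]@np.array(p)+V[:3,3];x=np.array(s['mtx'])@c;return x[:2]/x[2]
E
python3 - <<'E'
from h import *
np.set_printoptions(precision=3,suppress=True)
for n in('top','side'):
    s=snap(n,n+'0.png');print(n,s['mtx'],s['view'])
print(r.sense())
E
```

```text
pics
top [[492.514   0.    253.281]
 [  0.    492.514 191.467]
 [  0.      0.      1.   ]] [[-0.002 -1.     0.006 -0.048]
 [-0.996  0.001 -0.084  0.529]
 [ 0.084 -0.006 -0.996  1.721]
 [ 0.     0.     0.     1.   ]]
side [[369.928   0.    256.823]
 [  0.    369.928 192.574]
 [  0.      0.      1.   ]] [[ 0.999 -0.052  0.007 -0.548]
 [-0.02  -0.49  -0.871  0.066]
 [ 0.049  0.87  -0.49   1.28 ]
 [ 0.     0.     0.     1.   ]]
{'clock': 0.1, 'joints': array([1.126, 0.314, 0.045, 1.304, 0.   , 1.431]), 'joint_vel': array([ 0.   , -0.002,  0.001, -0.001,  0.   ,  0.001]), 'joint_torque': array([  0.002, -48.173,  29.924,   0.013,  -0.   ,  -0.   ]), 'tool_pos': array([0.172, 0.548, 0.247]), 'ee_rot': array([-0.   ,  0.152,  0.988, -0.001]), 'contact_force': array([-0.95 , -0.213,  0.477]), 'torque': array([-0.001, -0.005,  0.009]), 'grip_force': 0.0, 'opening': 1.0012420075846198}
```

View pics/top0.png

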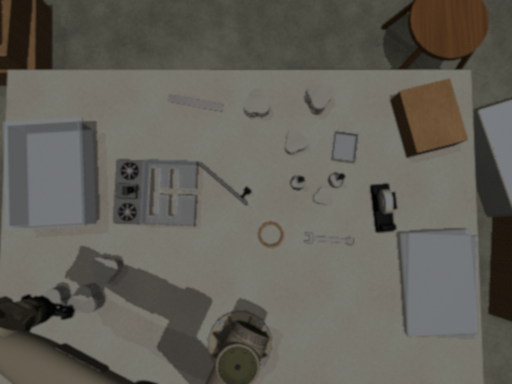

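View pics/side0.png

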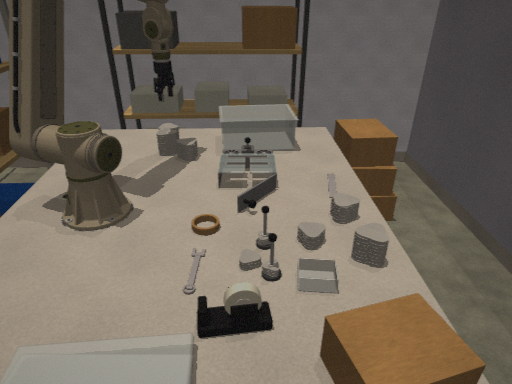

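Top shows hood (113–198, 160–226) with its mouth facing image right (world −y), the door ajar from (199,162) to (247,203), knob at (247,191). There are two spindles, at (298,182) and (336,180), with the low pile at (320,197).

```bash
python3 - <<'E'
import cv2
a=cv2.imread('pics/top0.png')[145:235,105:265];b=cv2.imread('pics/side0.png')[130:285,205:345]
cv2.imwrite('pics/ct.png',cv2.convertScaleAbs(cv2.resize(a,None,fx=5,fy=5,interpolation=cv2.INTER_CUBIC),alpha=1.5))
cv2.imwrite('pics/cs.png',cv2.convertScaleAbs(cv2.resize(b,None,fx=3.8,fy=3.8,interpolation=cv2.INTER_CUBIC),alpha=1.3))
E
```

```text
(no output)
```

View pics/ct.png

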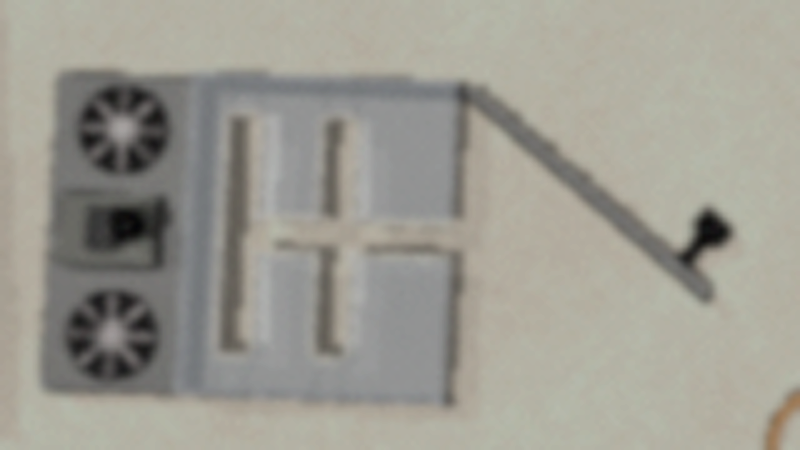

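View pics/cs.png

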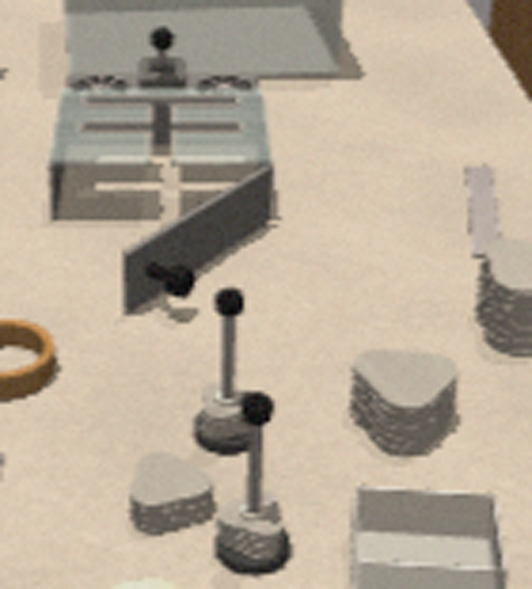

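Crop of the top view: roof front corners at crop (465,85) and (450,403), housing back corners at (60,72) and (42,392), door from (470,90) to (708,295). In the side crop the knobs are at (229,301) and (257,408), the fan ball at (162,39) and the roof front edge from (52,160) to (271,162).

```bash
cat >> h.py <<'E'
def H(T,p):
    c,s_=np.cos(T[2]),np.sin(T[2]);p=np.array(p,float)
    return np.array([T[0]+c*p[0]-s_*p[1],T[1]+s_*p[0]+c*p[1],p[2]])
def blobs(s,x0,y0,x1,y1,th=45,amin=4):
    g=s['frame'][y0:y1,x0:x1].max(2)
    n,l,st,c=cv2.connectedComponentsWithStats((g<th).astype('uint8'))
    return [(round(c[i][0]+x0,1),round(c[i][1]+y0,1),int(st[i][4]),st[i][2:4].tolist()) for i in range(1,n) if st[i][4]>=amin]
E
cat > m1.py <<'E'
from h import *
from scipy.optimize import least_squares
np.set_printoptions(precision=4,suppress=True)
t=snap('top');s=snap('side')
ct=lambda u,v:((u+.5)/5-.5+105,(v+.5)/5-.5+145)
cs=lambda u,v:((u+.5)/3.8-.5+205,(v+.5)/3.8-.5+130)
L=[(t,(-80,-112,68),ct(465,85)),(t,(-80,112,68),ct(450,403)),(t,(205,-112,45),ct(60,72)),(t,(205,112,45),ct(42,392)),
(s,(-80,-112,68),cs(271,162)),(s,(-80,112,68),cs(52,160)),(s,(-80,112,0),cs(52,219)),(s,(104,112,68),cs(66,90)),(s,(104,-112,68),cs(262,92))]
f=lambda T:np.concatenate([proj(c,H(T,np.array(p)/1000))-q for c,p,q in L])
o=least_squares(f,[.45,.4,1.57],loss='soft_l1');print(o.x);print(f(o.x).reshape(-1,2))
np.save('T.npy',o.x)
print('corner triang',two(t,L[0][2],s,L[4][2]),two(t,L[1][2],s,L[5][2]))
print('fan',two(t,ct(125,225),s,cs(162,39)))
print('door tip base/knob',onz(t,*ct(708,295),.066),two(t,ct(712,228),s,cs(180,279)))
print('side',blobs(s,240,190,300,290));print('top',blobs(t,235,165,350,210))
E
python3 m1.py
```

```text
[0.5225 0.2292 1.5329]
[[-0.2705 -0.7241]
 [-0.2663  0.4766]
 [ 0.1974 -0.1633]
 [-0.045  -0.2214]
 [ 0.6482  0.0922]
 [-0.8684  0.6311]
 [-0.0716  0.8741]
 [-1.1289 -0.2693]
 [ 0.3669 -0.7632]]
corner triang (array([0.6288, 0.1439, 0.069 ]), np.float64(6.567053782054709e-05)) (array([0.4101, 0.1523, 0.0711]), np.float64(0.0018806961928282302))
fan (array([0.5274, 0.3658, 0.1144]), np.float64(0.0007775097354986256))
door tip base/knob [ 0.4832 -0.0242  0.066 ] (array([ 0.5315, -0.0268,  0.0378]), np.float64(0.0008790942072402202))
side [(np.float64(249.6), np.float64(202.6), 81, [13, 9]), (np.float64(265.1), np.float64(209.4), 35, [7, 6]), (np.float64(272.0), np.float64(237.4), 51, [7, 8]), (np.float64(263.0), np.float64(247.1), 25, [13, 4]), (np.float64(272.9), np.float64(277.6), 43, [18, 10])]
top [(np.float64(340.7), np.float64(176.2), 24, [6, 5]), (np.float64(300.2), np.float64(178.8), 22, [6, 5]), (np.float64(245.7), np.float64(191.9), 39, [10, 10])]
```

```bash
cat > m2.py <<'E'
from h import *
np.set_printoptions(precision=4,suppress=True)
T=np.load('T.npy');t=snap('top');s=snap('side')
for a,b in(((300.2,178.8),(265.1,209.4)),((340.7,176.2),(272,237.4))): print('knob',two(t,a,s,b))
hg=H(T,(-.088,-.111,.034));tip=np.array([.4832,-.0242]);v=tip-hg[:2]
R=np.array([[np.cos(T[2]),-np.sin(T[2])],[np.sin(T[2]),np.cos(T[2])]]);vh=R.T@v
print('hinge',hg,'len',np.hypot(*vh),'angle',np.arctan2(-vh[0],vh[1]))
for a in(.8,1.0,1.2,1.4,1.55):
    q=np.array([-.088,-.111])+.15*np.array([-np.sin(a),np.cos(a)])+.025*np.array([np.cos(a),np.sin(a)])
    print(a,H(T,(*q,.04)))
for n,p in dict(entry=(-.08,0),pre=(-.16,0),x0=(0,0),fl=(0,.072),fr=(0,-.072),fan=(.112,0)).items(): print(n,H(T,(*p,0)))
E
python3 m2.py
```

```text
knob (array([ 0.5621, -0.2052,  0.1228]), np.float64(0.0010641125700104437))
knob (array([ 0.5705, -0.341 ,  0.1225]), np.float64(0.0016848364983078198))
hinge [0.6301 0.137  0.034 ] len 0.21812150052090323 angle 0.8696109998164718
0.8 [0.5044 0.0515 0.04  ]
1.0 [0.5238 0.0282 0.04  ]
1.2 [0.5476 0.0093 0.04  ]
1.4 [ 0.5746 -0.0046  0.04  ]
1.55 [ 0.5964 -0.0113  0.04  ]
entry [0.5195 0.1492 0.    ]
pre [0.5165 0.0693 0.    ]
x0 [0.5225 0.2292 0.    ]
fl [0.4506 0.2319 0.    ]
fr [0.5945 0.2264 0.    ]
fan [0.5268 0.3411 0.    ]
```

Request:
arm_command(deltas=[[20, -30, 0, 0, 0, 0.0267, 1], [20, -30, 0, 0, 0, 0.0267, 1], [20, -30, 0, 0, 0, 0.0267, 1], [20, -30, 0, 0, 0, 0.0267, 1], [20, -30, 0, 0, 0, 0.0267, 1], [20, -30, 0, 0, 0, 0.0267, 1], [20, -30, 0, 0, 0, 0.0267, 1], [20, -30, 0, 0, 0, 0.0267, 1], [20, -30, 0, 0, 0, 0.0267, 1], [20, -30, 0, 0, 0, 0.0267, 1]])

```text
clock: 1.13
tool_pos: [0.3732, 0.2469, 0.2485]
ee_rot: [0.0, 0.018, 1.0, 0.0]
contact_force: [0.7, -0.3, -0.1]
opening: -0.001
grip_force: 0.0
```

Request:
arm_command(deltas=[[20, -30, 0, 0, 0, 0, 1], [20, -30, 0, 0, 0, 0, 1], [20, -30, 0, 0, 0, 0, 1], [20, -30, 0, 0, 0, 0, 1], [20, -28, 0, 0, 0, 0, 1], [20, -28, 0, 0, 0, 0, 1], [0, 0, -30, 0, 0, 0, 1], [0, 0, -30, 0, 0, 0, 1], [0, 0, -30, 0, 0, 0, 1], [0, 0, 0, 0, 0, 0, 1]])

```text
clock: 1.97
tool_pos: [0.4887, 0.0721, 0.1529]
ee_rot: [-0.005, 0.019, 1.0, 0.0]
contact_force: [-1.7, -0.4, -0.6]
opening: 0.001
grip_force: 0.0
```

Request:
arm_command(deltas=[[0, 0, -28, 0, 0, 0, 1], [0, 0, -28, 0, 0, 0, 1], [0, 0, -28, 0, 0, 0, 1], [0, 0, -26, 0, 0, 0, 1], [8, -10, 0, 0, 0, 0, 1], [8, -10, 0, 0, 0, 0, 1], [5, -6, 0, 0, 0, 0, 1], [5, -6, 0, 0, 0, 0, 1], [5, -6, 0, 0, 0, 0, 1], [5, -6, 0, 0, 0, 0, 1]])

```text
clock: 2.8
tool_pos: [0.5303, 0.0276, 0.0498]
ee_rot: [0.001, 0.019, 1.0, -0.0]
contact_force: [-0.5, 0.5, -0.7]
opening: -0.0
grip_force: 0.2
```

Request:
arm_command(deltas=[[6, -5, 0, 0, 0, 0, 1], [6, -5, 0, 0, 0, 0, 1], [6, -5, 0, 0, 0, 0, 1], [6, -4, 0, 0, 0, 0, 1], [9, -5, 0, 0, 0, 0, 1], [9, -5, 0, 0, 0, 0, 1], [9, -4, 0, 0, 0, 0, 1], [11, -3, 0, 0, 0, 0, 1], [11, -3, 0, 0, 0, 0, 1], [8, -2, 0, 0, 0, 0, 1]])

```text
clock: 3.63
tool_pos: [0.6112, -0.0131, 0.0482]
ee_rot: [0.0, 0.019, 1.0, -0.0]
contact_force: [0.6, 0.6, 0.3]
opening: 0.0
grip_force: 0.0
```

Request:
arm_command(deltas=[[-20, 0, 0, 0, 0, 0, 1], [-20, 0, 10, 0, 0, 0, 1], [-20, 0, 30, 0, 0, 0, 1], [-20, 0, 35, 0, 0, 0, 1], [-20, 0, 35, 0, 0, 0, 0.4], [-20, 0, 35, 0, 0, 0, 0.4], [-20, 0, 15, 0, 0, 0, 0.4], [-20, 0, 0, 0, 0, 0, 0.4], [0, 0, 0, 0, 0, 0, 0.4], [0, 0, 0, 0, 0, 0, 0.4]])

```text
clock: 4.47
tool_pos: [0.4496, -0.0126, 0.2091]
ee_rot: [0.001, 0.019, 1.0, -0.0]
contact_force: [0.7, 0.4, 0.1]
opening: 0.602
grip_force: 0.0
```

```bash
python3 - <<'E'
from h import *
t=snap('top','t1.png');s=snap('side','s1.png')
print('side',blobs(s,235,160,310,290));print('top',blobs(t,195,140,360,210));print(r.sense()['opening'],r.sense()['tool_pos'])
A=cv2.resize(t['frame'][140:230,100:360],None,fx=2.5,fy=2.5);B=cv2.resize(s['frame'][120:290,190:320],None,fx=2.0,fy=2.0)
C=np.zeros((600,650,3),'uint8');C[:225,:650]=A;C[230:570,:260]=B;cv2.imwrite('pics/c1.png',C)
E
```

```text
side [(np.float64(293.2), np.float64(206.2), 48, [12, 7]), (np.float64(265.0), np.float64(209.2), 41, [7, 7]), (np.float64(272.0), np.float64(237.5), 51, [8, 8]), (np.float64(263.2), np.float64(247.1), 24, [13, 4]), (np.float64(273.2), np.float64(277.7), 43, [18, 9])]
top [(np.float64(253.4), np.float64(151.3), 37, [6, 10]), (np.float64(256.0), np.float64(161.0), 9, [9, 1]), (np.float64(225.0), np.float64(163.0), 15, [15, 1]), (np.float64(240.0), np.float64(162.0), 11, [11, 1]), (np.float64(208.0), np.float64(164.0), 13, [13, 1]), (np.float64(340.7), np.float64(176.3), 23, [6, 5]), (np.float64(300.3), np.float64(178.8), 21, [6, 5]), (np.float64(261.4), np.float64(208.2), 5, [2, 3])]
0.5997314878195171 [ 0.45036382 -0.01263912  0.20828269]
```

View pics/c1.png

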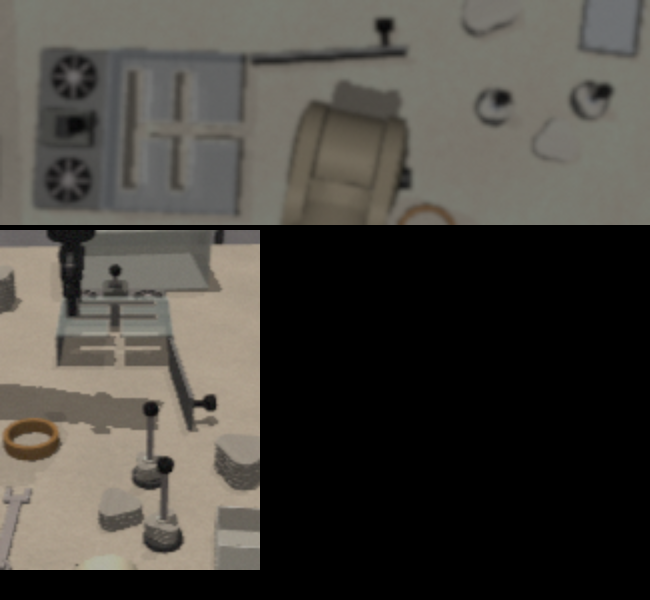

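The door now stands at about 1.6 rad, along the crop top edge from (250,60) to (405,50). Both spindles stand where measured, and the doorway is clear.

Request:
arm_command(deltas=[[14, -24, 0, 0, 0, 0, 0.4], [14, -24, 0, 0, 0, 0, 0.4], [14, -24, 0, 0, 0, 0, 0.4], [14, -24, 0, 0, 0, 0, 0.4], [14, -24, 0, 0, 0, 0, 0.4], [14, -24, 0, 0, 0, 0, 0.4], [14, -24, 0, 0, 0, 0, 0.4], [14, -24, 0, 0, 0, 0, 0.4], [0, 0, -20, 0, 0, 0, 0.4], [0, 0, 0, 0, 0, 0, 0.4]])

```text
clock: 5.4
tool_pos: [0.5614, -0.2056, 0.1837]
ee_rot: [-0.002, 0.02, 1.0, 0.001]
contact_force: [-0.7, 1.6, -0.6]
opening: 0.601
grip_force: 0.0
```

```bash
python3 - <<'E'
from h import *
s=snap('side');p=r.sense()['tool_pos'];print(p, blobs(s,235,190,310,290))
# stem axis direction in side view vs expected
print(proj(s,(.562,-.205,.125)),proj(s,(p[0],p[1],.125)))
E
```

```text
[ 0.56073489 -0.20445504  0.18496967] [(np.float64(266.0), np.float64(194.2), 52, [8, 11]), (np.float64(293.3), np.float64(206.3), 49, [12, 7]), (np.float64(265.0), np.float64(209.3), 34, [7, 6]), (np.float64(272.1), np.float64(237.4), 53, [8, 8]), (np.float64(263.4), np.float64(247.1), 23, [13, 4]), (np.float64(271.7), np.float64(278.5), 35, [18, 5])]
[265.24651232 208.68698124] [264.79568293 208.59684785]
```

Request:
arm_command(deltas=[[0, 0, -20, 0, 0, 0, 0.4], [0, 0, -20, 0, 0, 0, 0.4], [0, 0, -20, 0, 0, 0, 0.4], [0, 0, -20, 0, 0, 0, 0.4], [0, 0, -8, 0, 0, 0, 0.4], [0, 0, 0, 0, 0, 0, 1], [0, 0, 0, 0, 0, 0, 1], [0, 0, 0, 0, 0, 0, 1], [0, 0, 0, 0, 0, 0, 1], [0, 0, 0, 0, 0, 0, 1]])

```text
clock: 6.28
tool_pos: [0.5622, -0.2048, 0.1015]
ee_rot: [0.001, 0.019, 1.0, -0.0]
contact_force: [-0.3, 0.2, 0.6]
opening: 0.211
grip_force: 58.3
```

Request:
arm_command(deltas=[[0, 0, 0, 0, 0, 0, 1], [0, 0, 0, 0, 0, 0, 1], [0, 0, 0, 0, 0, 0, 1], [0, 0, 2, 0, 0, 0, 1], [0, 0, 2, 0, 0, 0, 1], [0, 0, 2, 0, 0, 0, 1], [0, 0, 1, 0, 0, 0, 1], [0, 0, 0, 0, 0, 0, 1], [0, 0, 0, 0, 0, 0, 1], [0, 0, 0, 0, 0, 0, 1]])

```text
clock: 7.12
tool_pos: [0.5614, -0.2043, 0.107]
ee_rot: [-0.0, 0.019, 1.0, 0.0]
contact_force: [-0.1, -0.2, -4.0]
opening: 0.214
grip_force: 59.1
```

```bash
python3 - <<'E'
from h import *
s=snap('side');t=snap('top');print(blobs(s,235,190,310,290,amin=15))
C=np.zeros((600,700,3),'uint8');C[:600,:400]=cv2.resize(s['frame'][170:290,230:310],(400,600),interpolation=cv2.INTER_CUBIC)
C[:300,400:]=cv2.resize(t['frame'][150:210,280:340],(300,300));cv2.imwrite('pics/c2.png',cv2.convertScaleAbs(C,alpha=1.6))
E
```

```text
[(np.float64(265.1), np.float64(203.7), 211, [12, 31]), (np.float64(293.1), np.float64(206.2), 48, [12, 7]), (np.float64(272.1), np.float64(237.4), 53, [8, 8]), (np.float64(264.0), np.float64(245.0), 31, [13, 5]), (np.float64(272.2), np.float64(278.2), 38, [18, 7])]
```

View pics/c2.png

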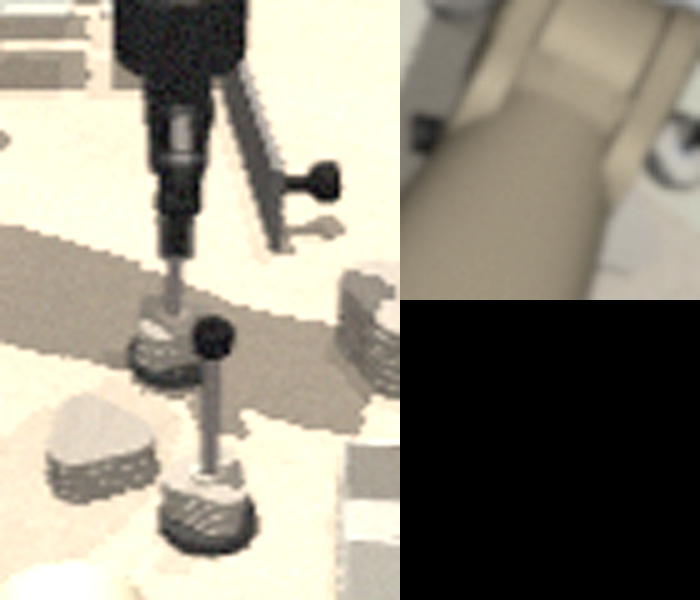

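The spindle hangs upright from the closed fingers, stem at crop (175,290), and the foot is off the bench.

Request:
arm_command(deltas=[[-4, 8, 0, 0, 0, 0, 1], [-5, 15, 0, 0, 0, 0, 1], [-5, 15, 0, 0, 0, 0, 1], [-5, 15, 0, 0, 0, 0, 1], [-5, 15, 0, 0, 0, 0, 1], [-5, 15, 0, 0, 0, 0, 1], [-5, 15, 0, 0, 0, 0, 1], [-4, 15, 0, 0, 0, 0, 1], [-4, 15, 0, 0, 0, 0, 1], [-3, 15, 0, 0, 0, 0, 1]])

```text
clock: 8.05
tool_pos: [0.5161, -0.0599, 0.1074]
ee_rot: [0.0, 0.019, 1.0, 0.0]
contact_force: [0.9, -0.3, -4.3]
opening: 0.214
grip_force: 59.1
```

Request:
arm_command(deltas=[[0, 15, 0, 0, 0, 0, 1], [0, 15, 0, 0, 0, 0, 1], [0, 15, 0, 0, 0, 0, 1], [0, 15, 0, 0, 0, 0, 1], [0, 15, 0, 0, 0, 0, 1], [0, 15, 0, 0, 0, 0, 1], [0, 15, 0, 0, 0, 0, 1], [0, 15, 0, 0, 0, 0, 1], [0, 10, 0, 0, 0, 0, 1], [0, 0, 0, 0, 0, 0, 1]])

```text
clock: 8.88
tool_pos: [0.5162, 0.0708, 0.1074]
ee_rot: [0.0, 0.017, 1.0, 0.0]
contact_force: [-0.1, -1.0, -4.2]
opening: 0.213
grip_force: 59.2
```

```bash
python3 - <<'E'
from h import *
s=snap('side');t=snap('top');st=r.sense();p=st['tool_pos'];print(p,st['opening'],st['grip_force'],st['contact_force'])
print(blobs(s,235,190,310,290,amin=15));print(proj(s,(p[0],p[1],.08)),proj(s,(p[0],p[1],.04)))
C=np.zeros((600,700,3),'uint8');C[:600,:400]=cv2.resize(s['frame'][120:240,215:295],(400,600),interpolation=cv2.INTER_CUBIC)
C[:300,400:]=cv2.resize(t['frame'][150:210,180:240],(300,300));cv2.imwrite('pics/c3.png',cv2.convertScaleAbs(C,alpha=1.6))
E
```

```text
[0.51646528 0.06884996 0.10735453] 0.2171508335783291 59.094397975786706 [ 0.36320232  0.4254117  -3.97571718]
[(np.float64(277.4), np.float64(193.6), 15, [3, 8]), (np.float64(246.9), np.float64(198.3), 33, [14, 5]), (np.float64(293.4), np.float64(206.2), 49, [11, 7]), (np.float64(272.1), np.float64(237.3), 47, [7, 8]), (np.float64(272.6), np.float64(277.8), 40, [18, 9])]
[246.8432183  179.29157525] [246.91388406 189.07298642]
```

View pics/c3.png

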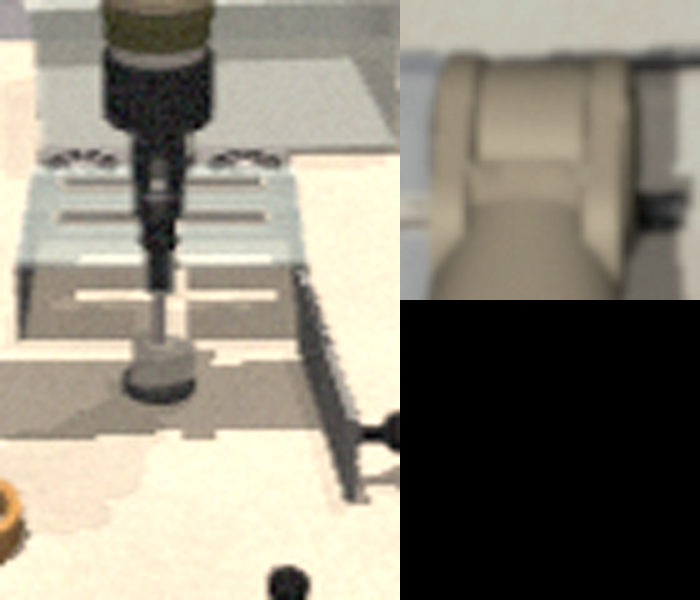

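The stem is at crop column 158 and its foot at (160,385), upright in front of the mouth. The slots span columns 62–266.

```bash
python3 - <<'E'
from h import *
np.set_printoptions(precision=2,suppress=True)
T=np.load('T.npy');s=snap('side');t=snap('top')
for h in((0,.082,.068),(0,-.082,.068),(.066,.082,.068),(.066,-.082,.068),(-.08,0,.068)): print(h,proj(s,H(T,h)),proj(t,H(T,h)))
g=cv2.imread('pics/side0.png').max(2).astype(int)
for v in range(154,168): print(v,g[v,219:276:1][::2])
g=cv2.imread('pics/top0.png').max(2).astype(int)
for u in range(172,199,4): print(u,g[182:204,u])
for v in(172,174,216): print(v,g[v,145:198])
E
```

```text
(0, 0.082, 0.068) [226.59 163.45] [171.42 216.06]
(0, -0.082, 0.068) [267.84 163.46] [173.8  168.62]
(0.066, 0.082, 0.068) [227.5  156.71] [152.17 215.36]
(0.066, -0.082, 0.068) [267.2  156.73] [154.71 167.92]
(-0.08, 0, 0.068) [247.06 172.36] [195.84 193.1 ]
154 [157 147 130 120 137 124 135 122 126 113 141 134 127 121 121 118 124 128
 143 123 131 116 120 124 135 130 124 147 166]
155 [153 133 118 114 118 104 107 106 107 106 112 108 106 107 105 105 107 104
 105 107 105 104 104 107 125 119 118 120 168]
156 [168 122 112 109 116  81  82  79  80  79  80  77  79  80  79  79  80  78
  80  78  78  80  81  79 135 112 112 113 163]
157 [169 123 115 113 122 112 111 110 112 109 112 112 111  75  67  84 110 109
 112 109 111 112 110 113 112 118 118 117 163]
158 [167 118 115 116 115 114 112 114 114 114 111 113 116  88  56  71 125 114
 113 112 112 115 113 112 119 114 112 116 160]
159 [172 116 119 118 122 126 121 121 123 123 121 123 127  89  54  73 132 124
 124 124 125 125 123 126 122 120 118 118 159]
160 [163 120 123 117 118 118 118 123 120 121 122 121 125  89  56  67 128 120
 119 121 117 120 119 120 
[... 1506 characters left out ...]
04  87  78  78  78  77
  72  69  68  73]
172 [ 84  83  85  91 101  97  77  67  73  90 109 115 112 110 114 112 103  98
  98 100  98 100  99 102  98  81  69  71  90 108 115 115 113 109 103  99
  99  99  98  99  98  98  99  99  99  99  99  99  98  96  90  78  73]
174 [ 84  83  86  94 103  97  77  66  73  89 109 115 114 112 114 114 106 101
 101 101  98  99 100 103  99  81  71  84 103 113 115 114 112 112 105 100
 100 100  98  98  98  99  99  98 100  98  99  99  99  97  88  74  75]
216 [ 87  93  99 102 102 102 102 101 101  99  99  98 100 101 103 102 103 101
  98  98  98 101 102 100 100 100  95  93  97 100  99 100 101 102 102 101
  99  98  99  99  98  98  99  98  98  98  98  96  89  76  71  88 106]
```

The hood fit agrees with the slot lines to about 1 mm across. Now going in along the entry slot.

Request:
arm_command(deltas=[[0, 10, 0, 0, 0, 0, 1], [0.5, 10, 0, 0, 0, 0, 1], [0.5, 10, 0, 0, 0, 0, 1], [0.5, 10, 0, 0, 0, 0, 1], [0, 10, 0, 0, 0, 0, 1], [0.5, 10, 0, 0, 0, 0, 1], [0.5, 10, 0, 0, 0, 0, 1], [0.5, 10, 0, 0, 0, 0, 1], [0, 10, 0, 0, 0, 0, 1], [0, 0, 0, 0, 0, 0, 1]])

```text
clock: 9.92
tool_pos: [0.5196, 0.1607, 0.1073]
ee_rot: [0.0, 0.018, 1.0, 0.001]
contact_force: [0.2, 0.2, -3.8]
opening: 0.216
grip_force: 59.2
```

Request:
arm_command(deltas=[[0.5, 8, 0, 0, 0, 0, 1], [0.5, 8, 0, 0, 0, 0, 1], [0, 8, 0, 0, 0, 0, 1], [0.5, 8, 0, 0, 0, 0, 1], [0.5, 8, 0, 0, 0, 0, 1], [0.5, 8, 0, 0, 0, 0, 1], [0, 8, 0, 0, 0, 0, 1], [0.5, 8, 0, 0, 0, 0, 1], [0, 6, 0, 0, 0, 0, 1], [0, 0, 0, 0, 0, 0, 1]])

```text
clock: 10.75
tool_pos: [0.5226, 0.2299, 0.1073]
ee_rot: [0.0, 0.018, 1.0, 0.0]
contact_force: [0.1, 0.4, -3.6]
opening: 0.214
grip_force: 59.1
```

Request:
arm_command(deltas=[[8, 0, 0, 0, 0, 0, 1], [8, 0, 0, 0, 0, 0, 1], [8, 0, 0, 0, 0, 0, 1], [8, -0.5, 0, 0, 0, 0, 1], [8, -0.5, 0, 0, 0, 0, 1], [8, -0.5, 0, 0, 0, 0, 1], [8, -0.5, 0, 0, 0, 0, 1], [8, 0, 0, 0, 0, 0, 1], [8, -0.5, 0, 0, 0, 0, 1], [0, 0, 0, 0, 0, 0, 1]])

```text
clock: 11.58
tool_pos: [0.5967, 0.2258, 0.1073]
ee_rot: [0.001, 0.019, 1.0, 0.0]
contact_force: [0.7, 0.5, -3.8]
opening: 0.212
grip_force: 59.1
```

Request:
arm_command(deltas=[[0, 0, -1, 0, 0, 0, 1], [0, 0, -1, 0, 0, 0, 1], [0, 0, -1, 0, 0, 0, 1], [0, 0, -1, 0, 0, 0, 1], [0, 0, -0.5, 0, 0, 0, 1], [0, 0, 0, 0, 0, 0, 1], [0, 0, 0, 0, 0, 0, 1], [0, 0, 0, 0, 0, 0, 1], [0, 0, 0, 0, 0, 0, 1], [0, 0, 0, 0, 0, 0, 1]])

```text
clock: 12.42
tool_pos: [0.5946, 0.2261, 0.1029]
ee_rot: [0.0, 0.019, 1.0, 0.0]
contact_force: [-0.3, -0.5, -3.2]
opening: 0.212
grip_force: 59.1
```

Request:
arm_command(deltas=[[0, 0, -0.5, 0, 0, 0, 1], [0, 0, -0.5, 0, 0, 0, 1], [0, 0, -0.4, 0, 0, 0, 1], [0, 0, 0, 0, 0, 0, 1], [0, 0, 0, 0, 0, 0, 1], [0, 0, 0, 0, 0, 0, 0.7], [0, 0, 0, 0, 0, 0, 0.4], [0, 0, 0, 0, 0, 0, 0.4], [0, 0, 0, 0, 0, 0, 0.4], [0, 0, 0, 0, 0, 0, 0.4]])

```text
clock: 13.25
tool_pos: [0.5948, 0.2261, 0.1017]
ee_rot: [0.0, 0.019, 1.0, 0.0]
contact_force: [0.1, -0.3, -0.2]
opening: 0.606
grip_force: 0.0
```

Request:
arm_command(deltas=[[0, 0, 0, 0, 0, 0, 0.4], [0, 0, 15, 0, 0, 0, 0.4], [0, 0, 20, 0, 0, 0, 0.4], [0, 0, 30, 0, 0, 0, 0.4], [0, 0, 35, 0, 0, 0, 0.4], [-30, -30, 0, 0, 0, 0, 0.4], [-30, -30, 0, 0, 0, 0, 0.4], [-20, -35, 0, 0, 0, 0, 0.4], [-20, -35, 0, 0, 0, 0, 0.4], [-20, -35, 0, 0, 0, 0, 0.4]])

```text
clock: 14.08
tool_pos: [0.4744, 0.0611, 0.2016]
ee_rot: [0.0, 0.018, 1.0, -0.0]
contact_force: [1.2, -0.4, 0.1]
opening: 0.603
grip_force: 0.0
```

```bash
cat > m3.py <<'E'
from h import *
import sys
np.set_printoptions(precision=4,suppress=True)
T=np.load('T.npy');s=snap('side');t=snap('top');st=r.sense();print(st['tool_pos'])
bt=blobs(t,140,140,400,230,amin=12);bs=blobs(s,215,130,330,290,amin=15)
print('top',bt);print('side',bs)
for a in bt:
    for b in bs:
        p,e=two(t,a[:2],s,b[:2])
        if e<.006 and .11<p[2]<.135: print('knob',p,round(e,4),a[:3],b[:3])
C=np.zeros((600,700,3),'uint8');C[:600,:350]=cv2.resize(s['frame'][120:285,220:316],(350,600),interpolation=cv2.INTER_CUBIC)
C[:250,350:]=cv2.resize(t['frame'][140:225,140:260],(350,250));cv2.imwrite('pics/'+sys.argv[1],cv2.convertScaleAbs(C,alpha=1.6))
E
python3 m3.py c4.png
```

```text
[0.4725 0.0587 0.2015]
top [(np.float64(253.4), np.float64(151.3), 37, [6, 10]), (np.float64(225.0), np.float64(163.0), 15, [15, 1]), (np.float64(208.0), np.float64(164.0), 13, [13, 1]), (np.float64(171.4), np.float64(169.2), 25, [6, 5]), (np.float64(340.7), np.float64(176.3), 23, [6, 5]), (np.float64(380.5), np.float64(209.4), 585, [25, 46]), (np.float64(231.9), np.float64(202.9), 68, [11, 23]), (np.float64(394.1), np.float64(200.5), 24, [3, 15])]
side [(np.float64(233.4), np.float64(140.3), 164, [10, 26]), (np.float64(247.0), np.float64(140.0), 21, [5, 5]), (np.float64(265.4), np.float64(150.5), 19, [6, 4]), (np.float64(265.1), np.float64(179.9), 28, [11, 3]), (np.float64(293.3), np.float64(206.2), 50, [12, 7]), (np.float64(272.2), np.float64(237.3), 48, [8, 8]), (np.float64(273.2), np.float64(277.7), 39, [18, 9])]
knob [0.5944 0.2253 0.1242] 0.0015 (np.float64(171.4), np.float64(169.2), 25) (np.float64(265.4), np.float64(150.5), 19)
knob [ 0.5705 -0.341   0.1228] 0.0008 (np.float64(340.7), np.float64(176.3), 23) (np.float64(272.2), np.float64(237.3), 48)
```

View pics/c4.png

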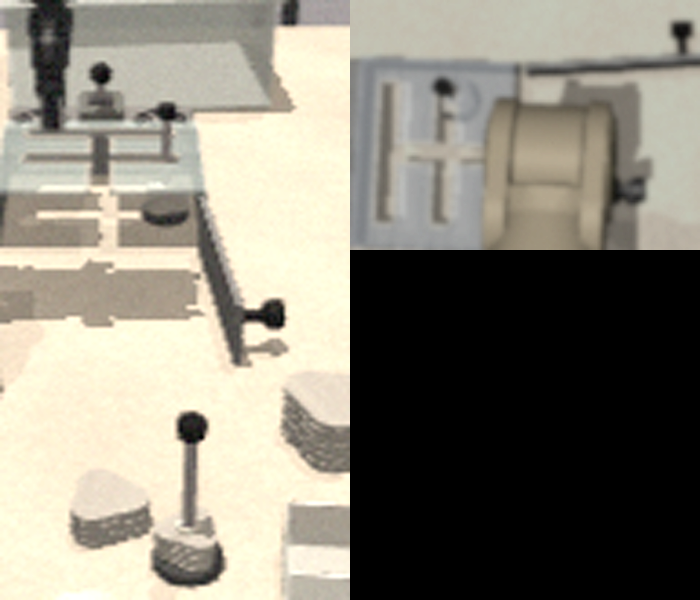

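Spindle A is parked upright in the front right end (knob at crop (167,110)). B is unmoved at (190,428).

Request:
arm_command(deltas=[[8, -33, 0, 0, 0, 0, 0.4], [8, -33, 0, 0, 0, 0, 0.4], [8, -33, 0, 0, 0, 0, 0.4], [8, -33, 0, 0, 0, 0, 0.4], [8, -33, 0, 0, 0, 0, 0.4], [8, -33, 0, 0, 0, 0, 0.4], [8, -33, 0, 0, 0, 0, 0.4], [8, -33, 0, 0, 0, 0, 0.4], [8, -33, 0, 0, 0, 0, 0.4], [8, -33, 0, 0, 0, 0, 0.4]])

```text
clock: 15.02
tool_pos: [0.5565, -0.2693, 0.2014]
ee_rot: [0.0, 0.019, 1.0, 0.0]
contact_force: [1.1, 0.4, 0.7]
opening: 0.597
grip_force: 0.0
```

Request:
arm_command(deltas=[[8, -33, 0, 0, 0, 0, 0.4], [9, -36, 0, 0, 0, 0, 0.4], [0, 0, 0, 0, 0, 0, 0.4], [0, 0, 0, 0, 0, 0, 0.4], [0, 0, 0, 0, 0, 0, 0.4], [0, 0, 0, 0, 0, 0, 0.4], [0, 0, 0, 0, 0, 0, 0.4], [0, 0, 0, 0, 0, 0, 0.4], [0, 0, 0, 0, 0, 0, 0.4], [0, 0, 0, 0, 0, 0, 0.4]])

```text
clock: 15.85
tool_pos: [0.5728, -0.3362, 0.2019]
ee_rot: [0.0, 0.018, 1.0, -0.0]
contact_force: [-1.4, -1.1, 0.4]
opening: 0.601
grip_force: 0.0
```

```bash
python3 - <<'E'
from h import *
s=snap('side');p=r.sense()['tool_pos'];print(p, blobs(s,235,190,310,290,amin=15),proj(s,(.5705,-.341,.124)),proj(s,(*p[:2],.124)))
E
```

```text
[ 0.57272517 -0.33641072  0.20177838] [(np.float64(275.0), np.float64(204.1), 287, [14, 32]), (np.float64(293.2), np.float64(206.2), 48, [12, 7]), (np.float64(272.2), np.float64(237.3), 47, [7, 8]), (np.float64(271.6), np.float64(278.6), 35, [17, 5])] [272.3533836  236.90803439] [273.0555048  235.82838066]
```

Request:
arm_command(deltas=[[-2.5, -4.5, 0, 0, 0, 0, 0.4], [0, 0, -18, 0, 0, 0, 0.4], [0, 0, -20, 0, 0, 0, 0.4], [0, 0, -20, 0, 0, 0, 0.4], [0, 0, -20, 0, 0, 0, 0.4], [0, 0, -20, 0, 0, 0, 0.4], [0, 0, -2, 0, 0, 0, 0.4], [0, 0, 0, 0, 0, 0, 1], [0, 0, 0, 0, 0, 0, 1], [0, 0, 0, 0, 0, 0, 1]])

```text
clock: 16.73
tool_pos: [0.5709, -0.3423, 0.1032]
ee_rot: [0.001, 0.019, 1.0, -0.001]
contact_force: [0.6, 0.2, -2.7]
opening: 0.227
grip_force: 58.6
```

Request:
arm_command(deltas=[[0, 0, 0, 0, 0, 0, 1], [0, 0, 0, 0, 0, 0, 1], [0, 0, 0, 0, 0, 0, 1], [0, 0, 2, 0, 0, 0, 1], [0, 0, 2, 0, 0, 0, 1], [0, 0, 2, 0, 0, 0, 1], [0, 0, 1, 0, 0, 0, 1], [0, 0, 0, 0, 0, 0, 1], [0, 0, 0, 0, 0, 0, 1], [0, 0, 0, 0, 0, 0, 1]])

```text
clock: 17.57
tool_pos: [0.5701, -0.3413, 0.1081]
ee_rot: [-0.0, 0.019, 1.0, 0.0]
contact_force: [0.8, 0.3, -3.4]
opening: 0.223
grip_force: 58.9
```

Request:
arm_command(deltas=[[5, 6, 0, 0, 0, 0, 1], [5, 12, 0, 0, 0, 0, 1], [3, 15, 0, 0, 0, 0, 1], [0, 15, 0, 0, 0, 0, 1], [0, 15, 0, 0, 0, 0, 1], [0, 15, 0, 0, 0, 0, 1], [0, 15, 0, 0, 0, 0, 1], [0, 15, 0, 0, 0, 0, 1], [0, 15, 0, 0, 0, 0, 1], [0, 15, 0, 0, 0, 0, 1]])

```text
clock: 18.4
tool_pos: [0.583, -0.2017, 0.1086]
ee_rot: [0.0, 0.019, 1.0, 0.0]
contact_force: [-0.3, 0.5, -3.0]
opening: 0.226
grip_force: 58.9
```

Request:
arm_command(deltas=[[0, 15, 0, 0, 0, 0, 1], [-5, 15, 0, 0, 0, 0, 1], [-7, 15, 0, 0, 0, 0, 1], [-7, 15, 0, 0, 0, 0, 1], [-8, 15, 0, 0, 0, 0, 1], [-8, 15, 0, 0, 0, 0, 1], [-8, 15, 0, 0, 0, 0, 1], [-8, 15, 0, 0, 0, 0, 1], [-8, 15, 0, 0, 0, 0, 1], [-7, 15, 0, 0, 0, 0, 1]])

```text
clock: 19.23
tool_pos: [0.5164, -0.052, 0.1085]
ee_rot: [0.0, 0.019, 1.0, 0.0]
contact_force: [0.0, -0.2, -3.5]
opening: 0.221
grip_force: 58.9
```

Request:
arm_command(deltas=[[0, 15, 0, 0, 0, 0, 1], [0, 15, 0, 0, 0, 0, 1], [0, 15, 0, 0, 0, 0, 1], [0, 15, 0, 0, 0, 0, 1], [0, 15, 0, 0, 0, 0, 1], [0, 15, 0, 0, 0, 0, 1], [0, 15, 0, 0, 0, 0, 1], [0, 10, 0, 0, 0, 0, 1], [0, 5, 0, 0, 0, 0, 1], [0, 0, 0, 0, 0, 0, 1]])

```text
clock: 20.07
tool_pos: [0.5169, 0.0678, 0.1085]
ee_rot: [0.0, 0.018, 1.0, 0.0]
contact_force: [-0.3, -0.2, -4.3]
opening: 0.222
grip_force: 58.9
```

```bash
python3 - <<'E'
from h import *
s=snap('side','s5.png');p=r.sense()['tool_pos'];print(p,proj(s,(*p[:2],.07)))
g=s['frame'].max(2).astype(int)
v=int(proj(s,(*p[:2],.07))[1])
for k in range(v-2,v+12,2): print(k,g[k,238:256])
E
```

```text
[0.51702664 0.06695839 0.10844744] [247.03248262 182.00578806]
180 [106 109 109 107 107 110 109  90  70  69 113 152 166 165 130 111 108 112]
182 [ 95  93  94  91 101 100 101  84  69  70 132 153 153 153 115  93  92  95]
184 [ 97  92  90  90 102 104 104  83  71  73 133 152 151 153 117  94  92  95]
186 [ 93  90  93  91  99 103 104  84  74  73 114 137 140 151 116  92  89  91]
188 [150 149 129 115  93  85  92  80  74  68 104 103  96 104 140 150 151 154]
190 [164 135  92  79  81  83  83  87  95  98  93  92  91  93 135 156 167 168]
192 [164 141  96  74  77  81  74  76  76  85  88  92  86  87  98 106 106 101]
```

Request:
arm_command(deltas=[[0, 10, 0, 0, 0, 0, 1], [0.5, 10, 0, 0, 0, 0, 1], [0.5, 10, 0, 0, 0, 0, 1], [0.5, 10, 0, 0, 0, 0, 1], [0, 10, 0, 0, 0, 0, 1], [0.5, 10, 0, 0, 0, 0, 1], [0.5, 10, 0, 0, 0, 0, 1], [0.5, 10, 0, 0, 0, 0, 1], [0, 10, 0, 0, 0, 0, 1], [0, 0, 0, 0, 0, 0, 1]])

```text
clock: 20.95
tool_pos: [0.5202, 0.1587, 0.1085]
ee_rot: [0.0, 0.018, 1.0, 0.001]
contact_force: [0.3, 0.0, -4.4]
opening: 0.221
grip_force: 58.9
```

Request:
arm_command(deltas=[[0.5, 8, 0, 0, 0, 0, 1], [0.5, 8, 0, 0, 0, 0, 1], [0, 8, 0, 0, 0, 0, 1], [0.5, 8, 0, 0, 0, 0, 1], [0.5, 8, 0, 0, 0, 0, 1], [0.5, 8, 0, 0, 0, 0, 1], [0, 8, 0, 0, 0, 0, 1], [0, 8, 0, 0, 0, 0, 1], [0, 6, 0, 0, 0, 0, 1], [0, 0, 0, 0, 0, 0, 1]])

```text
clock: 21.78
tool_pos: [0.5226, 0.228, 0.1084]
ee_rot: [0.0, 0.018, 1.0, 0.0]
contact_force: [0.5, -0.6, -4.0]
opening: 0.222
grip_force: 59.0
```

Request:
arm_command(deltas=[[-8, 0, 0, 0, 0, 0, 1], [-8, 0, 0, 0, 0, 0, 1], [-8, 0.5, 0, 0, 0, 0, 1], [-8, 0.5, 0, 0, 0, 0, 1], [-8, 0.5, 0, 0, 0, 0, 1], [-8, 0, 0, 0, 0, 0, 1], [-8, 0.5, 0, 0, 0, 0, 1], [-8, 0.5, 0, 0, 0, 0, 1], [-8, 0, 0, 0, 0, 0, 1], [0, 0, 0, 0, 0, 0, 1]])

```text
clock: 22.62
tool_pos: [0.4484, 0.2291, 0.1083]
ee_rot: [-0.001, 0.019, 1.0, 0.0]
contact_force: [-0.7, 2.2, -4.1]
opening: 0.219
grip_force: 59.1
```

Request:
arm_command(deltas=[[0, 1.5, 0, 0, 0, 0, 1], [0, 1, 0, 0, 0, 0, 1], [0, 0, -1, 0, 0, 0, 1], [0, 0, -1, 0, 0, 0, 1], [0, 0, -1, 0, 0, 0, 1], [0, 0, -1, 0, 0, 0, 1], [0, 0, -0.5, 0, 0, 0, 1], [0, 0, 0, 0, 0, 0, 1], [0, 0, 0, 0, 0, 0, 1], [0, 0, 0, 0, 0, 0, 1]])

```text
clock: 23.45
tool_pos: [0.4507, 0.2316, 0.1039]
ee_rot: [0.0, 0.019, 1.0, 0.0]
contact_force: [0.3, -0.4, -4.3]
opening: 0.219
grip_force: 59.1
```

Request:
arm_command(deltas=[[0, 0, -0.5, 0, 0, 0, 1], [0, 0, -0.5, 0, 0, 0, 1], [0, 0, 0, 0, 0, 0, 1], [0, 0, 0, 0, 0, 0, 1], [0, 0, 0, 0, 0, 0, 1], [0, 0, 0, 0, 0, 0, 0.7], [0, 0, 0, 0, 0, 0, 0.4], [0, 0, 0, 0, 0, 0, 0.4], [0, 0, 0, 0, 0, 0, 0.4], [0, 0, 0, 0, 0, 0, 0.4]])

```text
clock: 24.28
tool_pos: [0.4506, 0.2316, 0.1029]
ee_rot: [-0.0, 0.019, 1.0, 0.0]
contact_force: [-0.7, -0.3, -0.5]
opening: 0.599
grip_force: 0.0
```

Request:
arm_command(deltas=[[0, 0, 0, 0, 0, 0, 0.4], [0, 0, 15, 0, 0, 0, 0.4], [0, 0, 20, 0, 0, 0, 0.4], [0, 0, 30, 0, 0, 0, 0.4], [0, 0, 35, 0, 0, 0, 0.4], [20, -30, 0, 0, 0, 0, 1], [20, -35, 0, 0, 0, 0, 1], [20, -35, 0, 0, 0, 0, 1], [20, -35, 0, 0, 0, 0, 1], [20, -35, 0, 0, 0, 0, 1]])

```text
clock: 25.12
tool_pos: [0.5513, 0.0601, 0.2032]
ee_rot: [0.0, 0.019, 1.0, 0.0]
contact_force: [1.8, 0.8, -0.4]
opening: 0.003
grip_force: 0.0
```

```bash
python3 m3.py c5.png
```

```text
[0.5537 0.0568 0.2027]
top [(np.float64(253.4), np.float64(151.3), 37, [6, 10]), (np.float64(234.4), np.float64(161.3), 50, [16, 17]), (np.float64(171.4), np.float64(169.2), 25, [6, 5]), (np.float64(233.5), np.float64(176.6), 89, [12, 13]), (np.float64(380.5), np.float64(209.5), 582, [24, 46]), (np.float64(394.1), np.float64(200.5), 24, [3, 15]), (np.float64(169.3), np.float64(211.2), 25, [6, 6])]
side [(np.float64(256.8), np.float64(140.0), 128, [9, 23]), (np.float64(247.0), np.float64(140.0), 21, [5, 5]), (np.float64(229.3), np.float64(150.3), 19, [6, 5]), (np.float64(265.4), np.float64(150.5), 19, [6, 4]), (np.float64(230.4), np.float64(179.5), 28, [12, 5]), (np.float64(265.2), np.float64(179.9), 27, [11, 3]), (np.float64(277.3), np.float64(190.8), 37, [5, 17]), (np.float64(292.9), np.float64(206.1), 55, [12, 7])]
knob [0.5944 0.2253 0.1242] 0.0015 (np.float64(171.4), np.float64(169.2), 25) (np.float64(265.4), np.float64(150.5), 19)
knob [0.4539 0.2303 0.125 ] 0.0017 (np.float64(169.3), np.float64(211.2), 25) (np.float64(229.3), np.float64(150.3), 19)
```

View pics/c5.png

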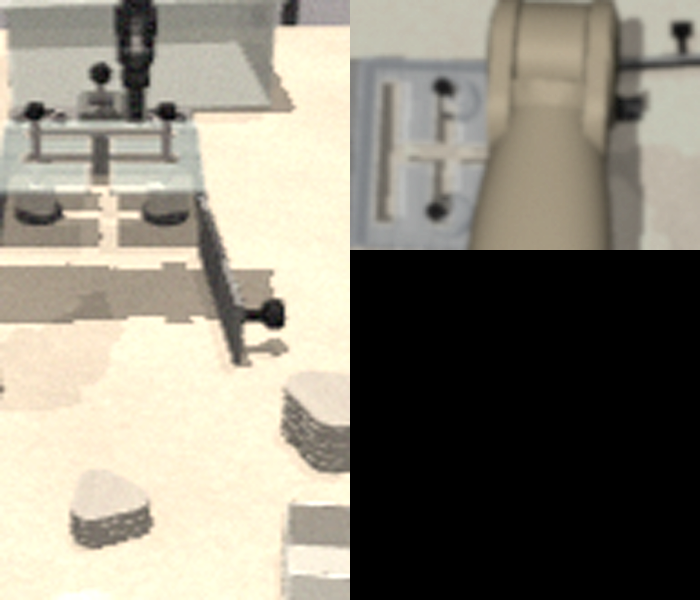

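Both spindles stand upright in the front ends, knobs at crop (35,112) and (167,112), with the lane clear. Now closing the door.

```bash
python3 - <<'E'
from h import *
np.set_printoptions(precision=4,suppress=True)
T=np.load('T.npy')
def q(a,w,rr=.12): return H(T,np.r_[np.array([-.088,-.111])+rr*np.array([-np.sin(a),np.cos(a)])-w*np.array([np.cos(a),np.sin(a)]),.05])
print('start',q(1.62,.05))
for a in np.arange(1.6,-.01,-.16): print(round(a,2),q(a,.016))
E
```

```text
start [0.6815 0.0176 0.05  ]
1.6 [0.6451 0.0169 0.05  ]
1.44 [0.6258 0.016  0.05  ]
1.28 [0.6065 0.0183 0.05  ]
1.12 [0.5879 0.0235 0.05  ]
0.96 [0.5704 0.0317 0.05  ]
0.8 [0.5544 0.0426 0.05  ]
0.64 [0.5403 0.0559 0.05  ]
0.48 [0.5285 0.0712 0.05  ]
0.32 [0.5193 0.0882 0.05  ]
0.16 [0.513  0.1065 0.05  ]
0.0 [0.5096 0.1256 0.05  ]
```

Request:
arm_command(deltas=[[26, -8, 0, 0, 0, 0, 1], [26, -8, 0, 0, 0, 0, 1], [26, -8, 0, 0, 0, 0, 1], [26, -8, 0, 0, 0, 0, 1], [24, -7, 0, 0, 0, 0, 1], [0, 0, 0, 0, 0, 0, 1], [0, 0, -15, 0, 0, 0, 1], [0, 0, -15, 0, 0, 0, 1], [0, 0, -15, 0, 0, 0, 1], [0, 0, 0, 0, 0, 0, 1]])

```text
clock: 26.05
tool_pos: [0.676, 0.0235, 0.1543]
ee_rot: [-0.003, 0.019, 1.0, 0.0]
contact_force: [0.3, 0.2, -0.1]
opening: 0.004
grip_force: 0.0
```

Request:
arm_command(deltas=[[0, 0, -20, 0, 0, 0, 1], [0, 0, -20, 0, 0, 0, 1], [0, 0, -20, 0, 0, 0, 1], [0, 0, -20, 0, 0, 0, 1], [0, 0, -20, 0, 0, 0, 1], [0, 0, -8, 0, 0, 0, 1], [-8, 0, 0, 0, 0, 0, 1], [-8, 0, 0, 0, 0, 0, 1], [-8, 0, 0, 0, 0, 0, 1], [0, 0, 0, 0, 0, 0, 1]])

```text
clock: 26.88
tool_pos: [0.6533, 0.023, 0.0509]
ee_rot: [-0.0, 0.019, 1.0, 0.0]
contact_force: [-0.5, 0.7, -0.0]
opening: -0.002
grip_force: 0.0
```

Request:
arm_command(deltas=[[-14, -4, 0, 0, 0, 0, 1], [-13, -3, 0, 0, 0, 0, 1], [-10, 1, 0, 0, 0, 0, 1], [-9.5, 1, 0, 0, 0, 0, 1], [-9.5, 2.5, 0, 0, 0, 0, 1], [-9, 2.5, 0, 0, 0, 0, 1], [-9, 4, 0, 0, 0, 0, 1], [-8.5, 4, 0, 0, 0, 0, 1], [-8, 5.5, 0, 0, 0, 0, 1], [-8, 5.5, 0, 0, 0, 0, 1]])

```text
clock: 27.72
tool_pos: [0.5557, 0.0421, 0.0502]
ee_rot: [0.0, 0.019, 1.0, 0.0]
contact_force: [0.9, 0.3, 0.3]
opening: -0.004
grip_force: 0.3
```

Request:
arm_command(deltas=[[-7, 6.5, 0, 0, 0, 0, 1], [-7, 7, 0, 0, 0, 0, 1], [-6, 7.5, 0, 0, 0, 0, 1], [-6, 7.5, 0, 0, 0, 0, 1], [-4.5, 8.5, 0, 0, 0, 0, 1], [-4.5, 8.5, 0, 0, 0, 0, 1], [-3, 9, 0, 0, 0, 0, 1], [-3, 9, 0, 0, 0, 0, 1], [-1, 4, 0, 0, 0, 0, 1], [0, 0, 0, 0, 0, 0, 1]])

```text
clock: 28.55
tool_pos: [0.5137, 0.1103, 0.0498]
ee_rot: [-0.0, 0.018, 1.0, 0.0]
contact_force: [0.1, -0.5, -0.4]
opening: -0.002
grip_force: 0.0
```

Request:
arm_command(deltas=[[-1, 5, 0, 0, 0, 0, 1], [0, 3, 0, 0, 0, 0, 1], [0, 2, 0, 0, 0, 0, 1], [0, 1, 0, 0, 0, 0, 1], [0, 1, 0, 0, 0, 0, 1], [0, 0, 0, 0, 0, 0, 1], [0, 0, 0, 0, 0, 0, 1], [0, 0, 0, 0, 0, 0, 1], [0, 0, 0, 0, 0, 0, 1], [0, 0, 0, 0, 0, 0, 1]])

```text
clock: 29.38
tool_pos: [0.5132, 0.121, 0.0499]
ee_rot: [0.0, 0.019, 1.0, 0.0]
contact_force: [0.1, -0.2, -0.3]
opening: 0.001
grip_force: 0.0
```

Continue in small steps until seated.

Request:
arm_command(deltas=[[0, 1, 0, 0, 0, 0, 1], [0, 1, 0, 0, 0, 0, 1], [0, 1, 0, 0, 0, 0, 1], [0, 1, 0, 0, 0, 0, 1], [0, 0.5, 0, 0, 0, 0, 1], [0, 0.5, 0, 0, 0, 0, 1], [0, 0, 0, 0, 0, 0, 1], [0, 0, 0, 0, 0, 0, 1], [0, 0, 0, 0, 0, 0, 1], [0, 0, 0, 0, 0, 0, 1]])

```text
clock: 30.22
tool_pos: [0.5132, 0.1261, 0.0499]
ee_rot: [-0.0, 0.019, 1.0, 0.0]
contact_force: [-0.1, -0.4, 0.5]
opening: -0.001
grip_force: 0.0
```

Request:
arm_command(deltas=[[0, 0.5, 0, 0, 0, 0, 1], [0, 0.5, 0, 0, 0, 0, 1], [0, 0.5, 0, 0, 0, 0, 1], [0, 0.5, 0, 0, 0, 0, 1], [0, 0, 0, 0, 0, 0, 1], [0, 0, 0, 0, 0, 0, 1], [0, 0, 0, 0, 0, 0, 1], [0, 0, 0, 0, 0, 0, 1], [0, 0, 0, 0, 0, 0, 1], [0, 0, 0, 0, 0, 0, 1]])

```text
clock: 31.05
tool_pos: [0.5132, 0.1281, 0.0499]
ee_rot: [0.0, 0.019, 1.0, 0.0]
contact_force: [-0.9, 0.7, 0.5]
opening: -0.001
grip_force: 0.0
```

Request:
arm_command(deltas=[[0, 0.7, 0, 0, 0, 0, 1], [0, 0.7, 0, 0, 0, 0, 1], [0, 0.6, 0, 0, 0, 0, 1], [0, 0, 0, 0, 0, 0, 1], [0, 0, 0, 0, 0, 0, 1], [0, 0, 0, 0, 0, 0, 1], [0, 0, 0, 0, 0, 0, 1], [0, 0, 0, 0, 0, 0, 1], [0, 0, 0, 0, 0, 0, 1], [0, 0, 0, 0, 0, 0, 1]])

```text
clock: 31.88
tool_pos: [0.5132, 0.1301, 0.0499]
ee_rot: [0.0, 0.019, 1.0, 0.0]
contact_force: [-0.9, 0.9, -0.3]
opening: 0.002
grip_force: 0.0
```

Request:
arm_command(deltas=[[0, 0.7, 0, 0, 0, 0, 1], [0, 0.7, 0, 0, 0, 0, 1], [0, 0.6, 0, 0, 0, 0, 1], [0, 0, 0, 0, 0, 0, 1], [0, 0, 0, 0, 0, 0, 1], [0, 0, 0, 0, 0, 0, 1], [0, 0, 0, 0, 0, 0, 1], [0, 0, 0, 0, 0, 0, 1], [0, 0, 0, 0, 0, 0, 1], [0, 0, 0, 0, 0, 0, 1]])

```text
clock: 32.72
tool_pos: [0.5132, 0.1309, 0.0499]
ee_rot: [-0.0, 0.019, 1.0, -0.001]
contact_force: [0.0, -6.3, 1.2]
opening: 0.002
grip_force: 2.7
```

Request:
arm_command(deltas=[[0, 0.5, 0, 0, 0, 0, 1], [0, 0.5, 0, 0, 0, 0, 1], [0, 0, 0, 0, 0, 0, 1], [0, 0, 0, 0, 0, 0, 1], [0, 0, 0, 0, 0, 0, 1], [0, 0, 0, 0, 0, 0, 1], [0, 0, 0, 0, 0, 0, 1], [0, 0, 0, 0, 0, 0, 1], [0, 0, 0, 0, 0, 0, 1], [0, 0, 0, 0, 0, 0, 1]])

```text
clock: 33.55
tool_pos: [0.5132, 0.131, 0.05]
ee_rot: [-0.0, 0.02, 1.0, -0.002]
contact_force: [-0.5, -9.1, 1.5]
opening: -0.001
grip_force: 4.5
```

Request:
arm_command(deltas=[[0, -5, 0, 0, 0, 0, 1], [0, -10, 0, 0, 0, 0, 1], [0, -20, 0, 0, 0, 0, 1], [0, -20, 0, 0, 0, 0, 1], [0, 0, 30, 0, 0, 0, 1], [0, 0, 35, 0, 0, 0, 1], [0, 0, 35, 0, 0, 0, 1], [0, 0, 35, 0, 0, 0, 1], [0, 0, 25, 0, 0, 0, 1], [0, 0, 0, 0, 0, 0, 1]])

```text
clock: 34.38
tool_pos: [0.5163, 0.0779, 0.216]
ee_rot: [0.005, 0.019, 1.0, 0.0]
contact_force: [0.6, -0.1, 0.3]
opening: -0.001
grip_force: 0.0
```

```bash
python3 m3.py c6.png; python3 - <<'E'
from h import *
s=snap('side');t=snap('top');T=np.load('T.npy')
for rr in(.05,.2,.222):
    h=H(T,(-.088,-.111+rr,.066));print(rr,proj(s,h),proj(t,h))
print('handle', proj(s,H(T,(-.123,.081,.036))))
g=s['frame'].max(2).astype(int)
E
```

```text
[0.5139 0.0779 0.211 ]
top [(np.float64(223.6), np.float64(187.7), 139, [13, 35]), (np.float64(171.4), np.float64(169.2), 25, [6, 5]), (np.float64(380.5), np.float64(209.5), 584, [24, 46]), (np.float64(394.1), np.float64(200.5), 25, [3, 15]), (np.float64(169.3), np.float64(211.2), 25, [6, 6])]
side [(np.float64(246.1), np.float64(136.5), 94, [9, 18]), (np.float64(229.0), np.float64(150.5), 18, [5, 4]), (np.float64(265.4), np.float64(150.5), 19, [6, 4]), (np.float64(225.0), np.float64(183.9), 61, [9, 10])]
knob [0.5944 0.2253 0.1242] 0.0015 (np.float64(171.4), np.float64(169.2), 25) (np.float64(265.4), np.float64(150.5), 19)
knob [0.4533 0.2304 0.1242] 0.003 (np.float64(169.3), np.float64(211.2), 25) (np.float64(229.0), np.float64(150.5), 18)
0.05 [263.20889828 173.77262394] [199.02877864 175.6559376 ]
0.2 [223.41807213 173.78352235] [197.04000804 219.05793161]
0.222 [217.57071134 173.7851239 ] [196.74583035 225.47792708]
handle [225.26479869 185.19150927]
```

View pics/c6.png

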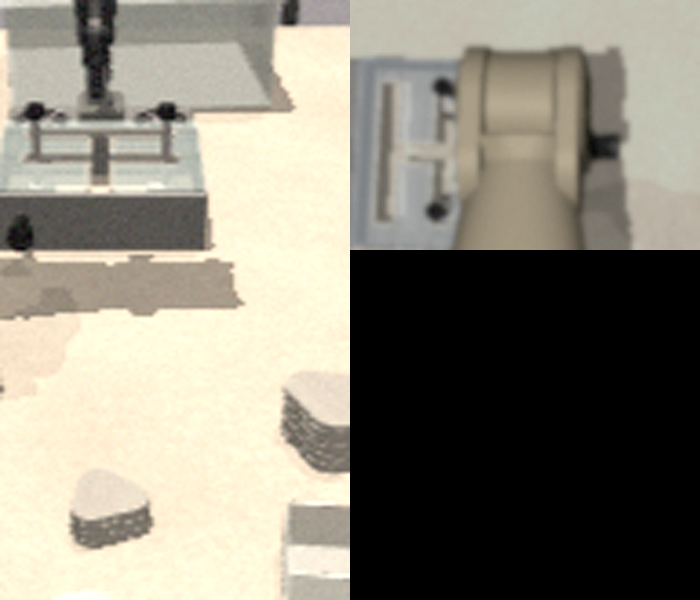

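The door sits flush across the front, handle at crop (20,232), and the spindles are still parked. Now the fan lever.

Request:
arm_command(deltas=[[2, 30, 0, 0, 0, 0, 1], [2, 30, 0, 0, 0, 0, 1], [2, 30, 0, 0, 0, 0, 1], [2, 30, 0, 0, 0, 0, 1], [2, 30, 0, 0, 0, 0, 1], [2, 30, 0, 0, 0, 0, 1], [1, 30, 0, 0, 0, 0, 1], [0, 25, 0, 0, 0, 0, 1], [0, 0, 0, 0, 0, 0, 1], [0, 0, 0, 0, 0, 0, 1]])

```text
clock: 35.42
tool_pos: [0.5249, 0.3139, 0.2075]
ee_rot: [-0.002, 0.018, 1.0, -0.001]
contact_force: [-0.5, -0.4, -0.1]
opening: 0.001
grip_force: 0.0
```

Request:
arm_command(deltas=[[0, 0, -20, 0, 0, 0, 1], [0, 0, -20, 0, 0, 0, 1], [0, 0, -20, 0, 0, 0, 1], [0, 0, -20, 0, 0, 0, 1], [0, 0, -14, 0, 0, 0, 1], [0, 0, 0, 0, 0, 0, 1], [0, 5, 0, 0, 0, 0, 1], [0, 5, 0, 0, 0, 0, 1], [0, 5, 0, 0, 0, 0, 1], [0, 0, 0, 0, 0, 0, 1]])

```text
clock: 36.25
tool_pos: [0.527, 0.3294, 0.1173]
ee_rot: [0.001, 0.018, 1.0, 0.001]
contact_force: [1.0, -0.2, 1.1]
opening: -0.003
grip_force: 0.0
```

Request:
arm_command(deltas=[[0, 5, 0, 0, 0, 0, 1], [0, 5, 0, 0, 0, 0, 1], [0, 5, 0, 0, 0, 0, 1], [0, 5, 0, 0, 0, 0, 1], [0, 5, 0, 0, 0, 0, 1], [0, 5, 0, 0, 0, 0, 1], [0, 5, 0, 0, 0, 0, 1], [0, 5, 0, 0, 0, 0, 1], [0, 5, 0, 0, 0, 0, 1], [0, 0, 0, 0, 0, 0, 1]])

```text
clock: 37.08
tool_pos: [0.526, 0.3744, 0.1157]
ee_rot: [-0.0, 0.018, 1.0, 0.0]
contact_force: [-0.4, 0.2, -0.6]
opening: 0.003
grip_force: 0.0
```

Request:
arm_command(deltas=[[0, 3, 0, 0, 0, 0, 1], [0, 3, 0, 0, 0, 0, 1], [0, 3, 0, 0, 0, 0, 1], [0, 2, 0, 0, 0, 0, 1], [0, 2, 0, 0, 0, 0, 1], [0, 0, 0, 0, 0, 0, 1], [0, 0, 0, 0, 0, 0, 1], [0, 0, 0, 0, 0, 0, 1], [0, 0, 0, 0, 0, 0, 1], [0, 0, 0, 0, 0, 0, 1]])

```text
clock: 37.92
tool_pos: [0.5263, 0.3862, 0.1162]
ee_rot: [0.0, 0.019, 1.0, 0.0]
contact_force: [0.4, -0.4, -0.3]
opening: 0.001
grip_force: 0.0
```

Request:
arm_command(deltas=[[0, 1, 0, 0, 0, 0, 1], [0, 1, 0, 0, 0, 0, 1], [0, 1, 0, 0, 0, 0, 1], [0, 1, 0, 0, 0, 0, 1], [0, 0.5, 0, 0, 0, 0, 1], [0, 0, 0, 0, 0, 0, 1], [0, 0, 0, 0, 0, 0, 1], [0, 0, 0, 0, 0, 0, 1], [0, 0, 0, 0, 0, 0, 1], [0, 0, 0, 0, 0, 0, 1]])

```text
clock: 38.75
tool_pos: [0.526, 0.3905, 0.1158]
ee_rot: [-0.0, 0.019, 1.0, -0.0]
contact_force: [0.0, -2.3, -1.2]
opening: -0.002
grip_force: 1.1
```

Request:
arm_command(deltas=[[0, 1, 0, 0, 0, 0, 1], [0, 0.5, 0, 0, 0, 0, 1], [0, 0.5, 0, 0, 0, 0, 1], [0, 0, 0, 0, 0, 0, 1], [0, 0, 0, 0, 0, 0, 1], [0, 0, 0, 0, 0, 0, 1], [0, 0, 0, 0, 0, 0, 1], [0, 0, 0, 0, 0, 0, 1], [0, 0, 0, 0, 0, 0, 1], [0, 0, 0, 0, 0, 0, 1]])

```text
clock: 39.58
tool_pos: [0.5261, 0.3907, 0.1157]
ee_rot: [-0.0, 0.02, 1.0, -0.002]
contact_force: [0.9, -8.2, 0.5]
opening: -0.003
grip_force: 3.8
```

At its stop. Retreat and check.

Request:
arm_command(deltas=[[0, -5, 0, 0, 0, 0, 1], [0, -15, 0, 0, 0, 0, 1], [0, -20, 0, 0, 0, 0, 1], [0, 0, 25, 0, 0, 0, 1], [0, 0, 35, 0, 0, 0, 1], [0, 0, 35, 0, 0, 0, 1], [-35, -10, 10, 0, 0, 0, 1], [-38, -10, 0, 0, 0, 0, 1], [-38, -10, 0, 0, 0, 0, 1], [0, 0, 0, 0, 0, 0, 1]])

```text
clock: 40.42
tool_pos: [0.4066, 0.3203, 0.2202]
ee_rot: [-0.004, 0.018, 1.0, -0.001]
contact_force: [-0.7, 0.2, -0.6]
opening: 0.0
grip_force: 0.0
```

Request:
arm_command(deltas=[[-35, 20, 0, 0, 0, 0, 1], [-35, 20, 0, 0, 0, 0, 1], [-35, 20, 0, 0, 0, 0, 1], [-35, 20, 0, 0, 0, 0, 1], [-30, 20, 0, 0, 0, 0, 1], [0, 25, 0, 0, 0, 0, 1], [0, 0, 0, 0, 0, 0, 1], [0, 0, 0, 0, 0, 0, 1], [0, 0, 0, 0, 0, 0, 1], [0, 0, 0, 0, 0, 0, 1]])

```text
clock: 41.25
tool_pos: [0.2455, 0.4471, 0.221]
ee_rot: [-0.0, 0.019, 1.0, 0.0]
contact_force: [-0.2, -0.8, 0.5]
opening: -0.0
grip_force: 0.0
```

```bash
python3 m3.py c7.png; python3 - <<'E'
from h import *
s=snap('side');t=snap('top');T=np.load('T.npy')
for x in(.132,.184): h=H(T,(x,0,.115));print(x,proj(s,h),proj(t,h))
print(blobs(t,105,155,145,230),blobs(s,235,125,260,160),r.sense()['contact_force'])
C=np.hstack([cv2.resize(s['frame'][120:210,205:295],(400,400)),cv2.resize(t['frame'][140:240,105:205],(400,400))])
cv2.imwrite('pics/c8.png',cv2.convertScaleAbs(C,alpha=1.5))
E
```

```text
[0.2457 0.4469 0.221 ]
top [(np.float64(171.4), np.float64(169.2), 25, [6, 5]), (np.float64(380.5), np.float64(209.4), 586, [24, 46]), (np.float64(394.1), np.float64(200.5), 24, [3, 15]), (np.float64(169.2), np.float64(211.3), 26, [6, 6]), (np.float64(203.5), np.float64(216.8), 50, [12, 7])]
side [(np.float64(247.4), np.float64(135.4), 20, [5, 6]), (np.float64(229.4), np.float64(150.3), 20, [6, 5]), (np.float64(265.4), np.float64(150.5), 19, [6, 4]), (np.float64(225.2), np.float64(183.8), 59, [9, 10])]
knob [0.5944 0.2253 0.1242] 0.0015 (np.float64(171.4), np.float64(169.2), 25) (np.float64(265.4), np.float64(150.5), 19)
knob [0.4539 0.2307 0.1248] 0.001 (np.float64(169.2), np.float64(211.3), 26) (np.float64(229.4), np.float64(150.3), 20)
0.132 [247.42765382 140.15298501] [130.97293274 189.64689241]
0.184 [247.52145778 135.76457413] [115.43373399 189.07718424]
[(np.float64(126.8), np.float64(164.1), 12, [4, 4]), (np.float64(131.8), np.float64(164.4), 13, [5, 4]), (np.float64(122.7), np.float64(167.2), 9, [4, 3]), (np.float64(135.7), np.float64(168.3), 15, [4, 5]), (np.float64(122.7), np.float64(172.6), 12, [5, 4]), (np.float64(133.5), np.float64(174.9), 33, [8, 7]), (np.float64(125.9), np.float64(176.7), 12, [4, 4]), (np.float64(120.4), np.float64(189.4), 89, [17, 9]), (np.float64(136.0), np.float64(194.5), 6, [1, 6]), (np.float64(124.2), np.float64(205.3), 10, [3, 4]), (np.float64(129.6), np.float64(205.0), 10, [4, 4]), (np.float64(121.0), np.float64(209.2), 13, [5, 3]), (np.float64(133.3), np.float64(209.3), 11, [5, 3]), (np.float64(120.5), np.float64(213.5), 14, [4, 4]), (np.float64(133.5), np.float64(214.5), 13, [5, 4]), (np.float64(123.9), np.float64(217.7), 12, [4, 4]), (np.float64(128.9), np.float64(218.2), 11, [4, 5])] [(np.float64(247.4), np.float64(135.4), 20, [5, 6])] [-0.62206029  0.05175054  0.13733217]
```

View pics/c8.png

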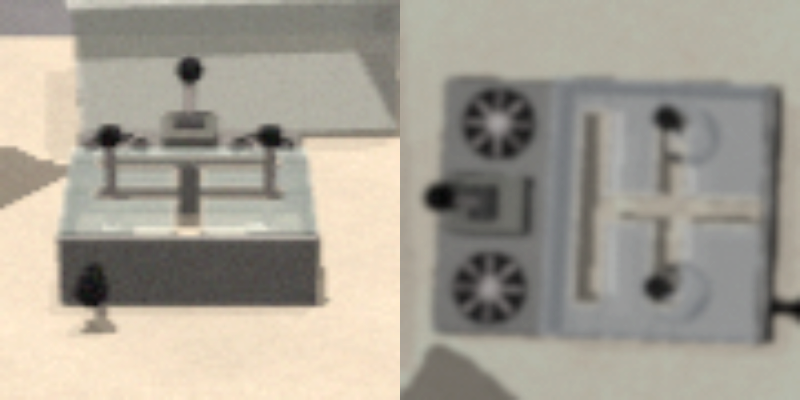

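The fan lever leans to the back: its ball is at crop (190,70), where the on position projects. The door is flush, both spindles stand in the front ends, and nothing else has moved.

```bash
python3 -c "
from plant import r
print(r.close_job())"
```

```text
the job is handed in; nothing more can be done
None
```

I parked both spindles found on the bench upright in the two front blind ends, pushed the door shut against the hood, then switched the fan on, and handed the job in at about 41 s of the 210 s.

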